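# Level the spring stand and hold the slide at the mark

## Task

The spring test stand is leaning: turn its black foot knob until the hinged plate sits level, with the slide still home. Then pull the orange handle of the sprung slide out until its yellow pointer stands over the white band of the red mark block, and keep hold of it there: finish still holding the slide at the mark with the plate level, and leave the things around the stand where they are.

Things in the scene. Friction and masses are not known exactly. Their poses are not given: they have to be found in the camera images.
- stand: Fixed grey base of the spring test stand, 130 x 360 x 12 mm, fixed to the bench. Origin on the bench top, on the stand's long middle line; its y axis runs along the stand towards the knob end, z up. The plate's hinge line is parallel to its x axis at y = -155 mm, z = 50 mm; the red level post with a 6 mm white band stands at its +y end.
- plate (a joint): Tilt of the hinged aluminium plate (80 x 308 x 10 mm) that carries the slide, rad: 0 = level, negative = the knob end hangs low, as it does at the start (about -0.025 to -0.045). Level is within 0.010 either way; the limits are -0.06 and 0.03. The plate rises 0.0155 rad for each rad of clockwise knob turn (seen from above).
- level_pointer (a point): Tip of the small black pointer at the plate's knob end, in front of the red level post, 335 mm from the hinge line: it is at the middle of the white band, 50 mm above the bench, when the plate is level.
- foot_knob (a joint): Angle of the round black foot knob (36 mm diameter, 26 mm high, fluted, with a white line on top), rad; clockwise seen from above is positive and raises the plate's knob end. The plate is level at 0. Limits -3.8 and 1.9. Friction 0.15 N m holds it where it is left; it turns about a vertical axis and stays at its height.
- knob_grip (a point): Centre of the foot knob on its vertical axis, 123 mm above the bench, 13 mm below its top; it can be gripped across at any angle from above.
- slide: Sprung slide on the plate: dark steel carriage 56 x 36 x 18 mm, upright orange handle 30 (x) x 14 (y) mm standing 58 mm above it, yellow pointer arm to -x. Origin under its middle, axes those of the plate. Drawn out along -y (away from knob and blue spring housing), 80 mm to its stop; the spring draws it home with 3.6 N plus 120 N/m. Home: origin at y = -20 mm in the stand's frame.
- slide_grip (a point): Point to grip on the orange handle, 60 mm above the slide's origin, 16 mm below the handle's top (about 121 mm above the bench when level); the handle is 14 mm thick along y. The blue spring housing's top is 35 mm above the plate's middle plane, 36 mm below this point.
- slide_pointer (a point): Tip of the slide's yellow pointer (4 mm wide), 62 mm to -x of the slide's middle.
- mark_block: Red mark block 20 x 36 x 41 mm clamped on the base's front rail, fixed, its place along the rail differs each time; origin at the middle of its underside, axes parallel to the stand's. 22 to 60 mm of slide travel bring the pointer over its band.
- mark_band (a point): Middle of the white band (10 mm wide along y) on top of the red mark block; at the mark the pointer passes about 10 mm above it at the same y in the block's frame, within 5 mm.
- solvent_tin: Bystander: white round tin with red cap, 90 mm diameter, 127 mm high; origin under its middle.
- threadlock: Bystander: small black bottle with white nozzle, 30 x 45 x 128 mm; origin under its middle.
- bearing: Bystander: ball bearing, 68 mm diameter, 20 mm high, lying on a blue carton; origin under its middle.

How it is judged:
On the way, in this order (a step that is already met when the one before it is completed fails the run):
1. the plate is level within 0.010 rad while the slide is still home (pulled less than 8 mm) (value of joint plate between -0.01 and 0.01 rad and y of slide in the frame of stand above -0.028 m), for 0.3 s.
2. the fingers hold the slide with its pointer over the white band (within 5 mm of its middle) (y of slide_pointer in the frame of mark_block between -0.005 and 0.005 m and contact force between the fingers and slide above 3 N), for 0.5 s.
At the end, for the whole second after the job is handed in: The gripper's fingers still hold the slide (over 3 N of contact), at rest, with its pointer within 5 mm of the middle of the white band along the slide's travel, and the plate is level within 0.012 rad (all of step 2 and linear speed of slide below 0.02 m/s and value of joint plate between -0.012 and 0.012 rad); the arm keeps its last pose, push and grip.
It fails at once if a bystander (tin, black bottle, bearing) is moved more than 30 mm (distance of any of solvent_tin, threadlock, bearing from where it was at the start of the episode above 0.03 m).
It also fails if it takes over 51 s, if anything falls off the work surface, if the arm or the gripper's body presses on something with over 40 N, if the wrist force passes 120 N, or if a joint passes its speed limit or range.

## Robot

A 6-joint arm with a two-finger parallel gripper is mounted at the origin on a cart in front of the work surface, level with it; the furniture and walls round the work are solid. World frame = base frame: x ahead of the robot, y to its left, z up, the work surface at z = 0. Lengths are in m, angles in rad, forces in N, time in s.
With the tool pointing down it reaches from about 0.325 to 0.75 m from the base axis. Payload 7.6 kg.
Tool frame: the origin (TCP) lies at the very end of the fingers, on their centre line; the grasp point (between the pads) lies 19 mm behind it; z points along the fingers, y is the line along which they close (so a half turn about z gives the same grasp; the last joint's range is limited). The gripper opens to 85 mm and grips with 20 to 120 N. Pads are 22 mm wide; open, the fingers measure 114 mm over their backs; the gripper's body (76 mm by 85 mm) begins 54 mm behind the grasp point. The pads swing forward as they close: fully open they stand 13 mm farther back than shut.
Start: joints at [-0.07, 0.052, 1.401, -0, 1.689, -0.07], TCP at [0.525, 0, 0.231] pointing down, gripper open.
Joint ranges: [-2.9, 2.9], [-0.91, 2.17], [0.12, 2.37], [-1.06, 4.2], [0.26, 2.73], [-2.93, 2.93]. Speed limits (rad/s): [2.57, 2.57, 3.01, 3.14, 3.14, 3.14].

## Interface

Orientations are given as a unit quaternion [x, y, z, w].
In Python, from bench import observe, imaging, close_job gives the robot as it stands.
- The arm moves only by the shell command python3 -m crank 'ROWS' [OPENING] [FORCE]. ROWS is JSON, a list of rows, each a list of 6 numbers: the shift along the tool's x, y, z in m, then the turn, a rotation vector about the tool's x, y, z in rad. A call has 1 to 8 rows; each row is the pose to reach, as a shift and turn from the pose commanded when the call began, along the tool's axes at that moment; what a row does not reach only later rows make up. A row lasts 1/12 s, in which the tool goes at most 41.7 mm and 7.16 degrees, less where a joint would pass 70% of its speed; a pose out of reach is approached as far as the arm can. A call with a gripper value outside its range is refused whole. OPENING is the opening, from 0 (shut) to 1 (fully open), set as the call begins (- or left out, the last holds). The fingers move at their own pace and stop on an object; FORCE is the grip in N (left out, the last holds). Time passes only in rows, so rows that repeat a pose let the fingers close. It gives the time, the measured TCP pose, the force, the opening and the grip force at its end, in the units of the state.
- observe(): the state, without advancing time (a new reading comes with each control period).
- imaging.get_image(name): name is "scene" or "side" or "wrist"; returns a dict with "color" (480x640x3 uint8, blue, green, red), "mtx" (3x3 intrinsics, pixels), "world_from_camera" (4x4, takes a point from camera to world coordinates). Camera axes: x right, y down, z forward; pixel columns grow to the right and rows downward; lengths in m; the calibration is good to about 2 mm. The wrist camera is an equidistant fisheye: a pixel r from the principal point sees the ray r / f radians off the axis. A picture is of the moment at which its call begins. There is no depth.
- close_job(): hands the job in; it is judged then, once.
The state is a dict: "t": time; "joints": joint angles; "joint_velocities": joint speeds; "effort": joint torques, N m; "eef_pos": TCP position; "tool_rot": TCP orientation; "force": force on the tool from outside, world axes, zero at the start; "ft_torque": the same for the moment, N m; "finger_gap": opening from 0.0 (shut) to 1.0 (fully open); "grip_force": force on a finger pad.
Only numpy, scipy, OpenCV 4.12 (cv2) and the standard library are available. Lean on these libraries where they do the work, as an engineer would, in place of code of your own. Each camera call takes 0.05 s, during which the arm holds its last target. There are 200 camera calls.

## Working session

There is one attempt and no reset: what is moved stays moved. The work goes in short steps, Python scripts to look and compute and a shell command to move; the robot and the scene stay as the last step left them, time stands still between calls to the robot, and variables do not carry over. Pictures are saved under pics/ and viewed, at most 10 in all, crops included, and the job is handed in when it is done.

```bash
ls; mkdir -p pics; python3 - <<'E'
from bench import observe, imaging
import cv2, numpy as np
for n in ["scene","side","wrist"]:
    d=imaging.get_image(n); cv2.imwrite(f"pics/{n}0.png",d["color"]); np.savez(f"pics/{n}0.npz",**{k:d[k] for k in("mtx","world_from_camera")})
    print(n,d["mtx"].round(1).tolist(),d["world_from_camera"].round(3).tolist())
s=observe();print({k:np.round(v,3).tolist() for k,v in s.items()})
E
```

```text
pics
scene [[530.7, 0.0, 315.0], [0.0, 530.7, 239.6], [0.0, 0.0, 1.0]] [[0.688, -0.343, 0.64, -0.28], [-0.726, -0.346, 0.595, -0.702], [0.018, -0.873, -0.487, 0.657], [0.0, 0.0, 0.0, 1.0]]
side [[542.4, 0.0, 314.6], [0.0, 542.4, 232.6], [0.0, 0.0, 1.0]] [[0.935, -0.178, 0.308, 0.075], [-0.356, -0.499, 0.79, -1.077], [0.013, -0.848, -0.53, 0.803], [0.0, 0.0, 0.0, 1.0]]
wrist [[371.6, 0.0, 320.7], [0.0, 371.6, 233.9], [0.0, 0.0, 1.0]] [[1.0, -0.0, -0.001, 0.525], [-0.0, -0.946, -0.326, 0.085], [-0.001, 0.326, -0.946, 0.374], [0.0, 0.0, 0.0, 1.0]]
{'t': 0.15, 'joints': [-0.07, 0.053, 1.401, 0.0, 1.689, -0.07], 'joint_velocities': [-0.0, -0.003, -0.004, 0.002, -0.0, -0.001], 'effort': [0.001, -38.195, -36.042, -0.0, 0.005, 0.0], 'eef_pos': [0.525, 0.0, 0.231], 'tool_rot': [0.707, 0.707, -0.0, -0.0], 'force': [-0.459, 1.226, 0.179], 'ft_torque': [-0.009, 0.025, 0.016], 'grip_force': 0.0, 'finger_gap': 1.001}
```

View pics/scene0.png

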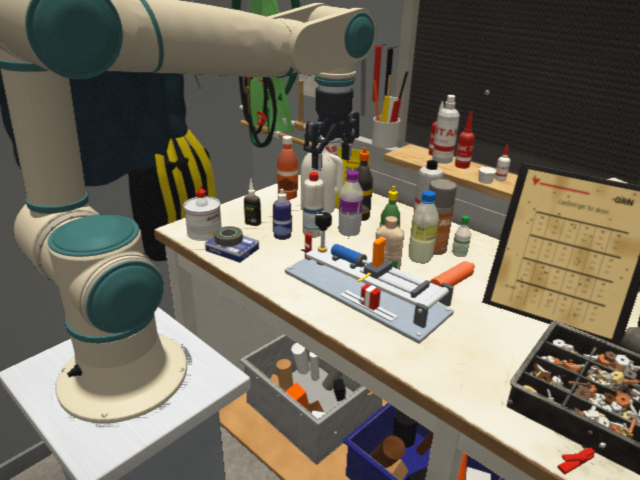

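View pics/side0.png

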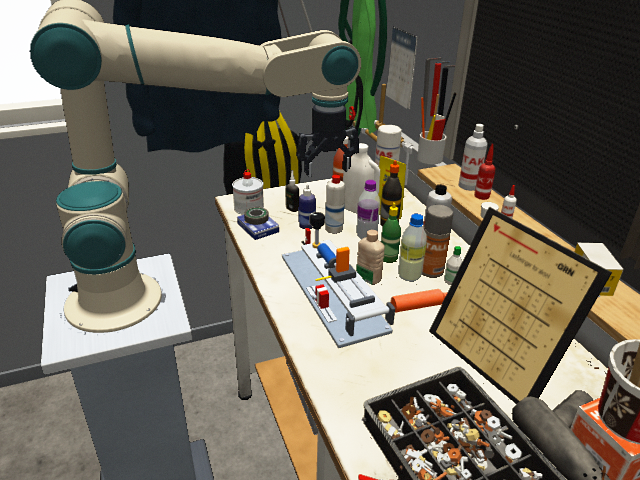

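View pics/wrist0.png

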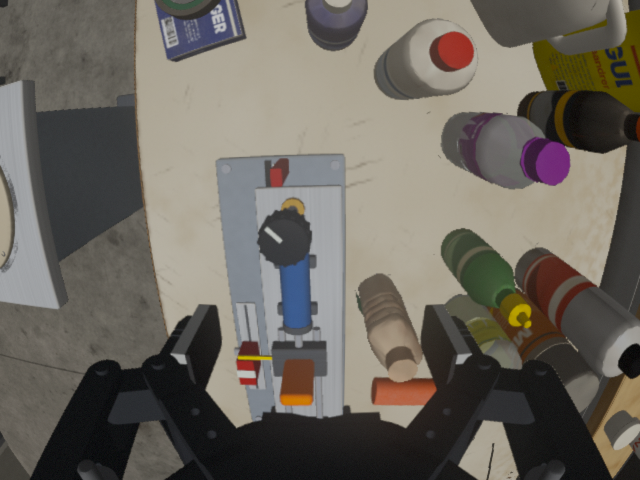

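The scene and side views show the stand with its knob end farther away (+y) and the wrist view shows it almost aligned with world y. In the wrist view the knob is at about (285,237), the handle top at (297,395), the band at (247,374) and the yellow pointer at (255,357). I'll zoom in for exact pixels.

```bash
cat > h.py <<'E'
import numpy as np, cv2
def ray(n,d,uv):
    K=d["mtx"];T=d["world_from_camera"];x=(np.array(uv,float)-K[:2,2])/[K[0,0],K[1,1]]
    if n=="wrist":
        r=np.hypot(*x);v=np.r_[x*(np.sin(r)/max(r,1e-9)),np.cos(r)]
    else: v=np.r_[x,1]
    return T[:3,3],T[:3,:3]@v
def atz(n,d,uv,z):
    o,v=ray(n,d,uv);return o+v*(z-o[2])/v[2]
def pix(n,d,p):
    K=d["mtx"];T=d["world_from_camera"];c=T[:3,:3].T@(np.array(p)-T[:3,3])
    if n=="wrist":
        r=np.hypot(c[0],c[1]);c=np.r_[c[:2]/r*np.arctan2(r,c[2]),1]
    return (c[:2]/c[2])*[K[0,0],K[1,1]]+K[:2,2]
E
python3 - <<'E'
import cv2
w=cv2.imread("pics/wrist0.png")[150:420,205:365]
s=cv2.imread("pics/scene0.png")[225:335,280:460]
w=cv2.resize(w,None,fx=2.2,fy=2.2,interpolation=2); s=cv2.resize(s,None,fx=2.4,fy=2.4,interpolation=2)
import numpy as np
o=np.zeros((594,800,3),np.uint8);o[:w.shape[0],:w.shape[1]]=w;o[:s.shape[0],360:360+s.shape[1]]=s
si=cv2.resize(cv2.imread("pics/side0.png")[215:345,275:415],None,fx=2.4,fy=2.4,interpolation=2)
o[270:270+si.shape[0],360:360+si.shape[1]]=si
cv2.imwrite("pics/z1.png",o)
E
```

```text
(no output)
```

View pics/z1.png

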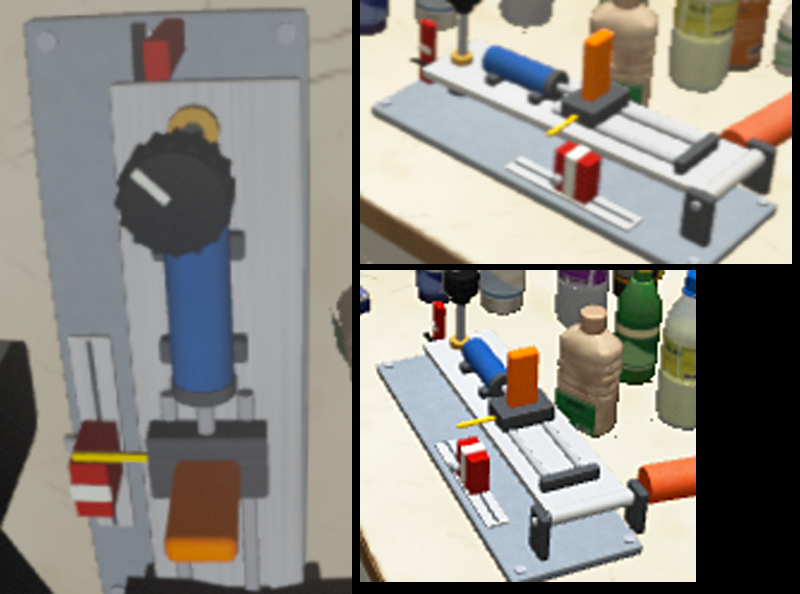

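The zoomed view shows the knob top centre at about wrist pixel (285,236), with its white line pointing up and left. The handle's top face is at about (297,400), the band at (247,374) and the pointer tip at (239,357). The level pointer is hard to read at this scale.

```bash
python3 - <<'E'
from h import *
L=lambda n:dict(np.load(f"pics/{n}0.npz"))
w,s,si=L("wrist"),L("scene"),L("side")
Z=lambda x,y:(205+x/2.2,150+y/2.2)
S=lambda x,y:(280+(x-360)/2.4,225+y/2.4)
I=lambda x,y:(275+(x-360)/2.4,215+(y-270)/2.4)
for nm,p,z in [("knobtop",Z(177,190),.136),("line outer",Z(135,172),.136),("line inner",Z(168,203),.136),("handletop",Z(203,551),.132),("band",Z(93,493),.053),("ptr tip",Z(73,457),.060),("baseTL",Z(25,20),.012),("baseTR",Z(306,10),.012),("base R low",Z(308,300),.012),("base L low",Z(58,300),.012),("plateTR",Z(300,80),.045),("plateTL",Z(112,85),.045),("plateBR",Z(305,585),.052)]:
    print(nm,np.round(p,1),atz("wrist",w,p,z).round(4))
for nm,n,d,p,z in [("handletop","scene",s,S(600,37),.132),("handletop","side",si,I(521,352),.132),("band","scene",s,S(577,150),.053),("band","side",si,I(473,446),.053),("base near L","scene",s,S(373,105),.012),("base far R","scene",s,S(775,208),.012),("base far R","side",si,I(640,550),.012),("base nearL","side",si,I(378,365),.012),("ptip","scene",s,S(550,133),.06),("ptip","side",si,I(460,426),.06)]:
    print(n,nm,atz(n,d,p,z).round(4))
def tri(*a):
    A=np.zeros((3,3));b=np.zeros(3)
    for n,d,p in a:
        o,v=ray(n,d,p);v=v/np.linalg.norm(v);M=np.eye(3)-np.outer(v,v);A+=M;b+=M@o
    return np.linalg.solve(A,b).round(4)
print("tri handle",tri(("wrist",w,Z(203,551)),("scene",s,S(600,37)),("side",si,I(521,352))))
print("tri band",tri(("wrist",w,Z(93,493)),("scene",s,S(577,150)),("side",si,I(473,446))))
print("tri tip",tri(("wrist",w,Z(73,457)),("scene",s,S(550,133)),("side",si,I(460,426))))
print("tri level tip",tri(("scene",s,S(415,60)),("side",si,I(432,336))))
E
```

```text
knobtop [285.5 236.4] [0.5011 0.0008 0.136 ]
line outer [266.4 228.2] [0.4882 0.0067 0.136 ]
line inner [281.4 242.3] [ 0.4981 -0.0035  0.136 ]
handletop [297.3 400.5] [ 0.5042 -0.1551  0.132 ]
band [247.3 374.1] [ 0.4419 -0.1935  0.053 ]
ptr tip [238.2 357.7] [ 0.4362 -0.1644  0.06  ]
baseTL [216.4 159.1] [0.4205 0.0391 0.012 ]
baseTR [344.1 154.5] [0.5477 0.0417 0.012 ]
base R low [345.  286.4] [ 0.5514 -0.1007  0.012 ]
base L low [231.4 286.4] [ 0.4254 -0.1019  0.012 ]
plateTR [341.4 186.4] [0.5436 0.0166 0.045 ]
plateTL [255.9 188.6] [0.4659 0.0149 0.045 ]
plateBR [343.6 415.9] [ 0.5529 -0.2619  0.052 ]
scene handletop [ 0.5024 -0.1559  0.132 ]
side handletop [ 0.4981 -0.1618  0.132 ]
scene band [ 0.45   -0.1793  0.053 ]
side band [ 0.4431 -0.1843  0.053 ]
scene base near L [0.4222 0.0401 0.012 ]
scene base far R [ 0.5495 -0.3163  0.012 ]
side base far R [ 0.548  -0.3256  0.012 ]
side base nearL [0.4188 0.0308 0.012 ]
scene ptip [ 0.4454 -0.1532  0.06  ]
side ptip [ 0.4393 -0.1599  0.06  ]
tri handle [ 0.5025 -0.1563  0.1301]
tri band [ 0.4422 -0.1874  0.0585]
tri tip [ 0.4379 -0.1608  0.0643]
tri level tip [0.4863 0.0465 0.0286]
```

Widths check out: the base measures 127 mm and the plate 78 mm. The stand's yaw is about +0.03 rad. The knob axis is at about (0.500, -0.003), the handle at (0.503, -0.157), and the needed travel is about 29 mm. Going to the knob now.

```bash
python3 -m crank '[[-0.003,-0.025,0.03,0,0,0],[-0.003,-0.025,0.065,0,0,0],[-0.003,-0.025,0.1,0,0,0],[-0.003,-0.025,0.126,0,0,0],[-0.003,-0.025,0.126,0,0,0],[-0.003,-0.025,0.126,0,0,0]]' 1
python3 - <<'E'
from bench import imaging
import cv2,numpy as np
d=imaging.get_image("wrist");cv2.imwrite("pics/w1.png",d["color"]); np.savez("pics/w1.npz",mtx=d["mtx"],world_from_camera=d["world_from_camera"])
E
```

```text
t: 0.65
eef_pos: [0.4993, -0.003, 0.1046]
tool_rot: [0.707, 0.707, -0.001, -0.001]
force: [0.1, 1.3, 0.2]
finger_gap: 1.003
grip_force: 0.0
```

View pics/w1.png

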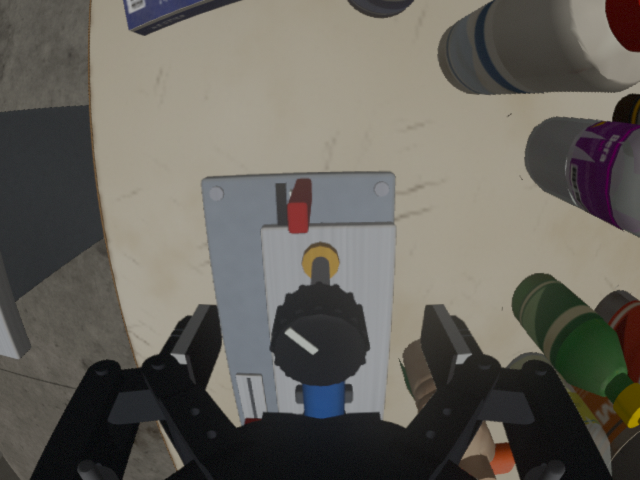

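The knob stands between the open pads, with its top centre at about (320,338) and the white line still pointing up and left. I'll check the position, then close.

```bash
python3 - <<'E'
from h import *
d=dict(np.load("pics/w1.npz"))
for p in [(320,338),(287,330),(317,353)]: print(atz("wrist",d,p,.136).round(4))
E
python3 -m crank '[[0,0,0,0,0,0],[0,0,0,0,0,0],[0,0,0,0,0,0],[0,0,0,0,0,0],[0,0,0,0,0,0],[0,0,0,0,0,0]]' 0 60
```

```text
[0.4996 0.003  0.136 ]
[0.4877 0.0064 0.136 ]
[ 0.4985 -0.004   0.136 ]
t: 1.2
eef_pos: [0.4989, -0.003, 0.1069]
tool_rot: [0.707, 0.707, -0.001, -0.001]
force: [-12.8, -0.8, 13.7]
finger_gap: 0.4
grip_force: 60.0
```

```bash
python3 -m crank '[[0,-0.0004,-0.002,0,0,0],[0,-0.0004,-0.002,0,0,0.1],[0,-0.0004,-0.002,0,0,0.2],[0,-0.0004,-0.002,0,0,0.3],[0,-0.0004,-0.002,0,0,0.4],[0,-0.0004,-0.002,0,0,0.5],[0,-0.0004,-0.002,0,0,0.5]]'
python3 -c "
from bench import observe
s=observe();print(s['joints'],s['ft_torque'],s['force'])"
```

```text
t: 1.78
eef_pos: [0.4994, -0.0031, 0.107]
tool_rot: [0.861, 0.509, -0.0, -0.0]
force: [0.0, -1.5, -2.9]
finger_gap: 0.404
grip_force: 62.0
[-8.00521328e-02  5.84288242e-02  1.64581233e+00 -2.57485473e-04
  1.43810704e+00  4.23716780e-01] [-0.1224673   0.17837877 -0.13652731] [ 0.04257637 -1.50571491 -2.86276828]
```

```bash
python3 -m crank '[[0,0,0,0,0,0.12],[0,0,0,0,0,0.24],[0,0,0,0,0,0.36],[0,0,0,0,0,0.48],[0,0,0,0,0,0.6],[0,0,0,0,0,0.72],[0,0,0,0,0,0.84],[0,0,0,0,0,0.84]]'
```

```text
t: 2.45
eef_pos: [0.5, -0.0039, 0.1071]
tool_rot: [0.994, 0.113, 0.0, 0.001]
force: [3.7, -5.1, -5.7]
finger_gap: 0.399
grip_force: 61.7
```

```bash
python3 -m crank '[[0,0,0,0,0,0.12],[0,0,0,0,0,0.24],[0,0,0,0,0,0.36],[0,0,0,0,0,0.48],[0,0,0,0,0,0.6],[0,0,0,0,0,0.72],[0,0,0,0,0,0.84],[0,0,0,0,0,0.92]]'
python3 - <<'E'
from bench import imaging,observe
import cv2,numpy as np
print(observe()['joints'])
o=[]
for n in("scene","side"):
    d=imaging.get_image(n)["color"];cv2.imwrite(f"pics/{n}1.png",d)
    b=cv2.imread(f"pics/{n}0.png")
    r=(225,275,270,320) if n=="scene" else (220,270,285,335)
    o.append(np.hstack([cv2.resize(q[r[0]:r[1],r[2]:r[3]],(300,300),interpolation=0) for q in(b,d)]))
cv2.imwrite("pics/z2.png",np.vstack(o))
E
```

```text
t: 3.12
eef_pos: [0.4999, -0.005, 0.1071]
tool_rot: [0.941, -0.34, 0.001, 0.002]
force: [0.8, -11.1, -4.7]
finger_gap: 0.404
grip_force: 61.6
[-0.08175276  0.05868861  1.64549023 -0.00382575  1.43647306  2.18241057]
```

View pics/z2.png

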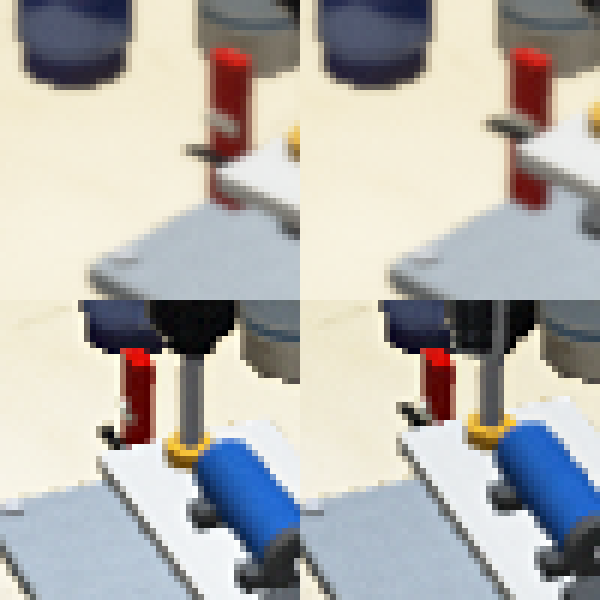

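Before the turn, the pointer tip sits below the white band; after it, the tip is roughly at the band (scene tip pixel about (301,250), then (301,245.5)). I'll convert that to heights.

```bash
python3 - <<'E'
from h import *
w=dict(np.load("pics/w1.npz"));L=lambda n:dict(np.load(f"pics/{n}0.npz"))
s,si=L("scene"),L("side")
for z in(.035,.04):print("tip from wrist",atz("wrist",w,(282,183),z).round(4))
t=atz("wrist",w,(282,183),.038)
def zat(n,d,uv):  # z where ray passes closest to the vertical through t
    o,v=ray(n,d,uv);k=np.dot((t-o)[:2],v[:2])/np.dot(v[:2],v[:2]);p=o+k*v;return p.round(4)
for k,a in [("s before",(301.2,250)),("s after",(301.3,245.5))]: print(k,zat("scene",s,a))
for k,a in [("i before",(285+102/6,220+131/6)),("i after",(285+102/6,220+107/6))]: print(k,zat("side",si,a))
for zz in(.035,.05): print(zz,pix("scene",s,(*t[:2],zz)).round(1),pix("side",si,(*t[:2],zz)).round(1))
E
# subpixel shift of the plate end between before/after
python3 - <<'E'
import cv2,numpy as np
for n,r in [("scene",(246,262,298,309)),("scene",(248,262,309,320)),("side",(288,296,298,308)),("side",(286,300,305,316))]:
    a=cv2.imread(f"pics/{n}0.png");b=cv2.imread(f"pics/{n}1.png")
    t=cv2.resize(a[r[0]:r[1],r[2]:r[3]],None,fx=10,fy=10,interpolation=2)
    B=cv2.resize(b[r[0]-8:r[1]+3,r[2]-3:r[3]+3],None,fx=10,fy=10,interpolation=2)
    m=cv2.matchTemplate(B,t,cv2.TM_CCOEFF_NORMED);_,v,_,l=cv2.minMaxLoc(m);print(n,v,l[0]/10-3,l[1]/10-8)
E
```

```text
tip from wrist [0.477  0.0397 0.035 ]
tip from wrist [0.4775 0.0407 0.04  ]
s before [0.4752 0.0424 0.0385]
s after [0.4753 0.0422 0.0505]
i before [0.4758 0.0408 0.0327]
i after [0.4758 0.0408 0.045 ]
0.035 [302.5 251.3] [302.6 241.1]
0.05 [302.5 245.7] [302.6 236.2]
scene 0.8143114447593689 -0.10000000000000009 -4.1
scene 0.9090299010276794 0.20000000000000018 -3.9000000000000004
side 0.9952423572540283 0.0 0.0
side 0.9918393492698669 0.0 0.0
```

```bash
python3 - <<'E'
from h import *
L=lambda n:dict(np.load(f"pics/{n}0.npz"))
s,si,w=L("scene"),L("side"),dict(np.load("pics/w1.npz"))
print("white bit wrist z=.05",atz("wrist",w,(290,195),.05).round(4), "post top corners z=.07",atz("wrist",w,(290,233),.08),atz("wrist",w,(308,233),.08))
for x in(.480,.483):
  for y in(.034,.040):
    print(x,y,pix("scene",s,(x,y,.05)).round(1),pix("side",si,(x,y,.05)).round(1))
E
python3 - <<'E'
import cv2,numpy as np
o=[]
for n in("scene","side"):
    for k in(0,1):
        q=cv2.imread(f"pics/{n}{k}.png"); r=(230,262,292,324) if n=="scene" else (222,254,290,322)
        o.append(cv2.resize(q[r[0]:r[1],r[2]:r[3]],(288,288),interpolation=0))
cv2.imwrite("pics/z3.png",np.vstack([np.hstack(o[:2]),np.hstack(o[2:])]))
E
```

```text
white bit wrist z=.05 [0.4828 0.0359 0.05  ] post top corners z=.07 [0.48498553 0.02415713 0.08      ] [0.493623   0.02416047 0.08      ]
0.48 0.034 [305.3 246.2] [304.4 237.3]
0.48 0.04 [303.4 245.3] [303.6 236.1]
0.483 0.034 [306.2 245.8] [305.5 237. ]
0.483 0.04 [304.3 244.9] [304.7 235.9]
```

View pics/z3.png

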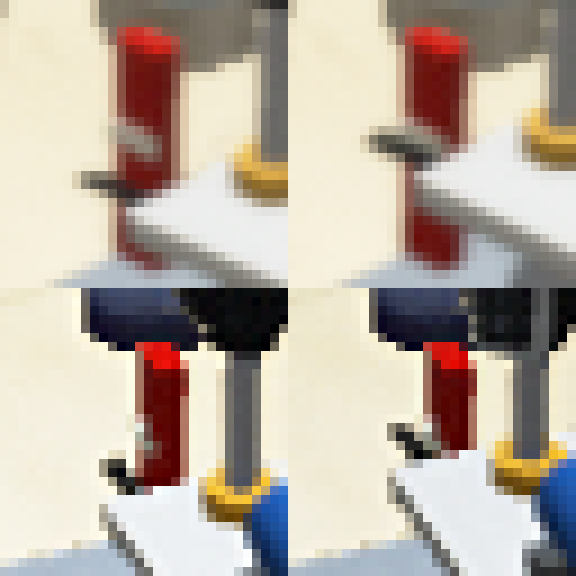

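By projection, the band centre in the scene view (307.6,245.6) matches z = 50 mm. Both views then put the pointer tip at about 50 mm, so the plate is level within roughly 0.003 rad. Next I release the knob, rise, and turn so the closing line lies along stand y with the camera on the -x side.

```bash
python3 -m crank '[[0,0,0,0,0,0],[0,0,0,0,0,0],[0,0,0,0,0,0],[0,0,0,0,0,0],[0,0,-0.03,0,0,0],[0,0,-0.065,0,0,0],[0,0,-0.1,0,0,0],[0,0,-0.1,0,0,0]]' 1
python3 -m crank '[[0,0,0,0,0,-0.12],[0,0,0,0,0,-0.24],[0,0,0,0,0,-0.36],[0,0,0,0,0,-0.48],[0,0,0,0,0,-0.6],[0,0,0,0,0,-0.72],[0,0,0,0,0,-0.84],[0,0,0,0,0,-0.96]]'
python3 -m crank '[[0,0,0,0,0,-0.12],[0,0,0,0,0,-0.24],[0,0,0,0,0,-0.36],[0,0,0,0,0,-0.48],[0,0,0,0,0,-0.6],[0,0,0,0,0,-0.72],[0,0,0,0,0,-0.84],[0,0,0,0,0,-0.96]]'
python3 -m crank '[[0,0,0,0,0,-0.12],[0,0,0,0,0,-0.24],[0,0,0,0,0,-0.36],[0,0,0,0,0,-0.48],[0,0,0,0,0,-0.6],[0,0,0,0,0,-0.72],[0,0,0,0,0,-0.84],[0,0,0,0,0,-0.96]]'
python3 -m crank '[[0,0,0,0,0,-0.12],[0,0,0,0,0,-0.24],[0,0,0,0,0,-0.36],[0,0,0,0,0,-0.48],[0,0,0,0,0,-0.6],[0,0,0,0,0,-0.72],[0,0,0,0,0,-0.84],[0,0,0,0,0,-0.98]]'
python3 - <<'E'
from bench import imaging,observe
import cv2,numpy as np
from scipy.spatial.transform import Rotation as R
s=observe();print(s['joints'].round(3) if hasattr(s['joints'],'round') else s['joints'],R.from_quat(s['tool_rot']).as_matrix().round(3))
d=imaging.get_image("wrist");cv2.imwrite("pics/w2.png",d["color"]); np.savez("pics/w2.npz",mtx=d["mtx"],world_from_camera=d["world_from_camera"])
E
```

```text
t: 3.88
eef_pos: [0.5023, -0.0029, 0.2156]
tool_rot: [0.941, -0.337, 0.006, -0.002]
force: [1.3, -0.3, 0.9]
finger_gap: 1.001
grip_force: 0.0
t: 4.55
eef_pos: [0.4997, -0.0027, 0.2074]
tool_rot: [0.99, 0.139, 0.0, -0.0]
force: [0.5, 0.1, 0.7]
finger_gap: 0.996
grip_force: 0.0
t: 5.22
eef_pos: [0.4997, -0.0027, 0.2074]
tool_rot: [0.814, 0.58, 0.0, 0.0]
force: [0.6, -0.0, -0.8]
finger_gap: 1.002
grip_force: 0.0
t: 5.88
eef_pos: [0.4997, -0.0027, 0.2074]
tool_rot: [0.455, 0.891, 0.0, 0.0]
force: [0.1, -0.3, 1.0]
finger_gap: 1.003
grip_force: 0.0
t: 6.55
eef_pos: [0.4997, -0.0027, 0.2074]
tool_rot: [-0.011, 1.0, 0.0, 0.0]
force: [-0.7, 0.6, 0.2]
finger_gap: 0.998
grip_force: 0.0
[-0.079 -0.012  1.513  0.     1.64  -1.672] [[-1.    -0.021  0.001]
 [-0.021  1.     0.   ]
 [-0.001  0.    -1.   ]]
```

View pics/w2.png

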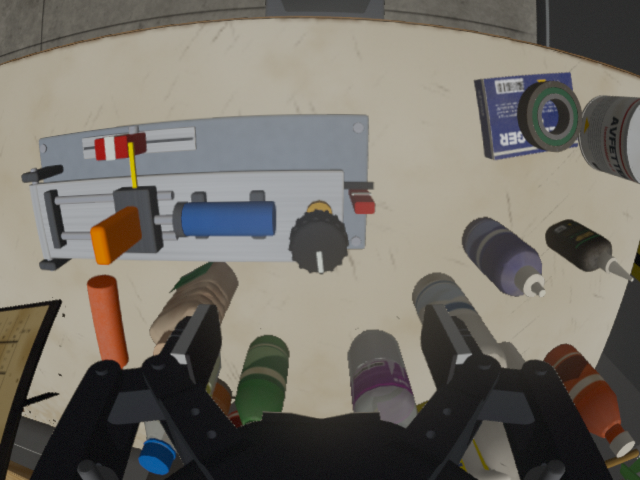

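The knob's white line now points along +x, which agrees with angle 0, so the plate reads level by a second route. Now over to the handle.

```bash
python3 -m crank '[[0,-0.04,0,0,0,0],[0,-0.08,0,0,0,0],[0,-0.12,0,0,0,0],[0,-0.156,0,0,0,0],[0,-0.156,0.035,0,0,0],[0,-0.156,0.07,0,0,0],[0,-0.156,0.104,0,0,0],[0,-0.156,0.104,0,0,0]]' 1
python3 - <<'E'
from bench import imaging,observe
import cv2,numpy as np
print(observe()['eef_pos'])
d=imaging.get_image("wrist");cv2.imwrite("pics/w3.png",d["color"]); np.savez("pics/w3.npz",mtx=d["mtx"],world_from_camera=d["world_from_camera"])
E
```

```text
t: 7.27
eef_pos: [0.4981, -0.1576, 0.096]
tool_rot: [-0.006, 1.0, 0.002, -0.006]
force: [-0.7, 0.5, -0.6]
finger_gap: 1.002
grip_force: 0.0
[ 0.49806285 -0.15763788  0.09596906]
```

View pics/w3.png

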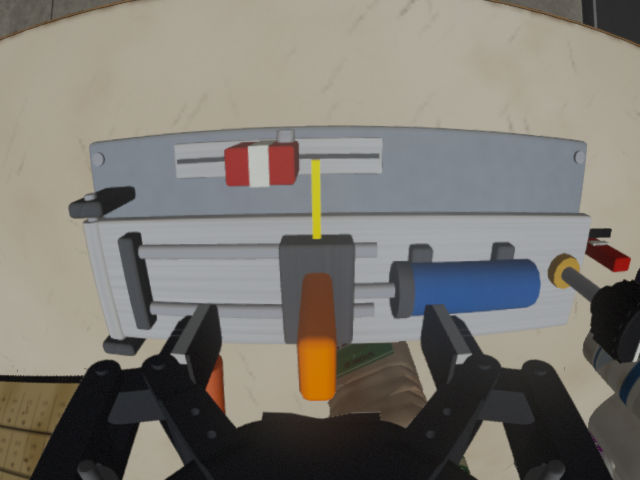

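The handle is centred between the pads, its top at about (318,385). The pointer tip is at (316,162) and the band centre at (258,165).

```bash
python3 - <<'E'
from h import *
from bench import observe
print(observe()['eef_pos'].round(4) if hasattr(observe()['eef_pos'],'round') else observe()['eef_pos'])
d=dict(np.load("pics/w3.npz"));b=atz("wrist",d,(258.5,165),.058);t=atz("wrist",d,(316,162),.068);h=atz("wrist",d,(318,384),.137)
t2=atz("wrist",d,(316.5,235),.068)
u=np.array([-.028,1]);print(b,t,t2,h,"travel",u@(b-t)[:2])
for p,z in[((90,145),.012),((585,140),.012)]:print(atz("wrist",d,p,z))
E
python3 -m crank '[[0,0,0,0,0,0],[0,0,0,0,0,0]]'
```

```text
[ 0.4998 -0.1581  0.1001]
[ 0.44103766 -0.18845195  0.058     ] [ 0.43827877 -0.15982898  0.068     ] [ 0.47404251 -0.15929732  0.068     ] [ 0.50771298 -0.15814561  0.137     ] travel -0.02870021982055805
[ 0.42842406 -0.31809191  0.012     ]
[0.41761571 0.03616472 0.012     ]
t: 7.48
eef_pos: [0.5034, -0.1593, 0.1064]
tool_rot: [-0.007, 1.0, -0.001, 0.002]
force: [-0.8, -0.2, 0.5]
finger_gap: 0.999
grip_force: 0.0
```

```bash
python3 -m crank '[[0,0,0,0,0,0],[0,0,0,0,0,0],[0,0,0,0,0,0],[0,0,0,0,0,0],[0,0,0,0,0,0],[0,0,0,0,0,0],[0,0,0,0,0,0]]' 0 60
```

```text
t: 8.07
eef_pos: [0.5019, -0.1592, 0.1036]
tool_rot: [-0.007, 1.0, -0.0, 0.0]
force: [-0.8, -0.7, 1.8]
finger_gap: 0.157
grip_force: 59.3
```

```bash
python3 -m crank '[[0,-0.006,0,0,0,0],[0,-0.012,0,0,0,0],[0,-0.018,0,0,0,0],[0,-0.024,0,0,0,0],[0,-0.0287,0,0,0,0],[0,-0.0287,0,0,0,0],[0,-0.0287,0,0,0,0],[0,-0.0287,0,0,0,0]]'
python3 - <<'E'
from bench import imaging,observe
import cv2,numpy as np
from h import *
print(observe()['eef_pos'])
d=imaging.get_image("wrist");cv2.imwrite("pics/w4.png",d["color"]); np.savez("pics/w4.npz",mtx=d["mtx"],world_from_camera=d["world_from_camera"])
a=imaging.get_image("scene")["color"];cv2.imwrite("pics/scene4.png",a)
o=np.zeros((600,800,3),np.uint8);o[:480,:640]=d["color"]
o[360:600,500:800]=cv2.resize(a[262:310,335:395],(300,240),interpolation=0)
o[0:200,600:800]=cv2.resize(a[230:262,292:324],(200,200),interpolation=0)
cv2.imwrite("pics/z4.png",o)
E
```

```text
t: 8.73
eef_pos: [0.5025, -0.187, 0.1036]
tool_rot: [-0.008, 1.0, 0.001, 0.0]
force: [-1.9, 6.1, 3.9]
finger_gap: 0.157
grip_force: 59.6
[ 0.50253652 -0.18697104  0.10362694]
```

View pics/z4.png

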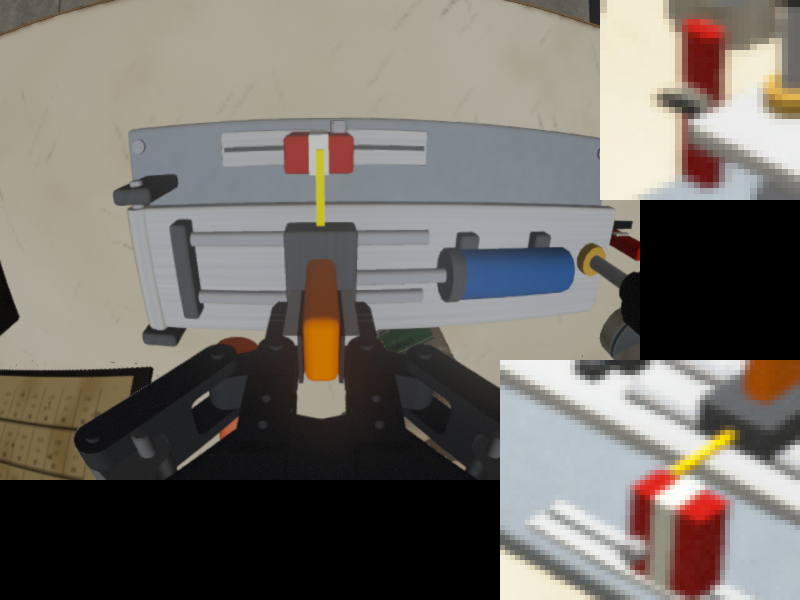

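The wrist view shows the yellow tip at (320,152) over the middle of the white band, which spans about 309 to 329 px. The level pointer still sits at its band. I'll compute what's left of the offset and watch it settle.

```bash
python3 -m crank '[[0,0,0,0,0,0],[0,0,0,0,0,0],[0,0,0,0,0,0],[0,0,0,0,0,0],[0,0,0,0,0,0],[0,0,0,0,0,0],[0,0,0,0,0,0],[0,0,0,0,0,0]]'
python3 - <<'E'
from bench import imaging,observe
from h import *
d=imaging.get_image("wrist");c=d["color"];h=cv2.cvtColor(c,cv2.COLOR_BGR2HSV)
reg=h[136:148,280:360]; ww=(reg[...,1]<60)&(reg[...,2]>150); y=h[150:175,280:360]; yy=(abs(y[...,0].astype(int)-28)<8)&(y[...,1]>150)
bu=np.nonzero(ww)[1].mean()+280; tu=np.nonzero(yy[:8])[1].mean()+280; print("band u",bu,ww.sum(),"ptr u",tu,yy[:8].sum())
b=atz("wrist",d,(bu,142),.058);t=atz("wrist",d,(tu,153),.068);print(b,t,"err",np.array([-.0305,1])@(t-b)[:2])
s=observe();print(s["t"],s["eef_pos"],np.abs(s["joint_velocities"]).max(),s["grip_force"])
E
```

```text
t: 9.5
eef_pos: [0.5025, -0.1869, 0.1037]
tool_rot: [-0.008, 1.0, 0.001, 0.0]
force: [-0.4, 5.9, 5.0]
finger_gap: 0.156
grip_force: 59.5
band u 320.8961038961039 308 ptr u 319.05454545454546 55
[ 0.43513645 -0.1871878   0.058     ] [ 0.43964869 -0.1880265   0.068     ] err -0.0009763206902577434
9.55 [ 0.50255533 -0.18685375  0.10366496] 0.0024242237616792237 59.537256360054016
```

```bash
python3 -c "
from bench import close_job
print(close_job())"
```

```text
the job is handed in; nothing more can be done
None
```

I handed the job in at about 9.6 s with the gripper still holding the slide at roughly 60 N. By the camera measurements the pointer is about 1 mm from the middle of the white band and the plate is level within about 0.003 rad. The arm touched only the knob and the handle, and the hand-in gave no verdict.

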